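# Put the laundry's water strainer on bypass

### The arm

A 7-joint arm with a two-finger parallel gripper is mounted at the origin on the work surface. World frame = base frame: x ahead of the robot, y to its left, z up, the work surface at z = 0. Lengths are in m, angles in rad, forces in N, time in s.
With the tool pointing down it reaches from about 0.35 to 0.9 m from the base axis. Payload 7.2 kg.
Tool frame: the origin (TCP) lies midway between the tips of the shut fingers; the grasp point (between the pads) lies 19 mm behind it; z points along the fingers, y is the line along which they close (so a half turn about z gives the same grasp; the last joint's range is limited). The gripper opens to 88 mm and grips with 3 to 60 N. Pads are 20 mm wide; open, the fingers measure 115 mm over their backs; the gripper's body (75 mm by 178 mm) begins 61 mm behind the grasp point.
Start: joints at [1.042, 0.411, -0.013, 1.596, 0.006, 1.134, -0.082], TCP at [0.278, -0.56, 0.192] pointing down, gripper open.
Joint ranges: [-2.95, 2.95], [-0.29, 1.99], [-1.47, 1.44], [0.14, 2.54], [-1.03, 4.17], [0.13, 1.85], [-2.86, 2.86]. Speed limits (rad/s): [2.39, 2.39, 3.01, 3.01, 3.14, 3.14, 3.14].

### API

Orientations are given as a unit quaternion [x, y, z, w].
In Python, from workcell import robot, optics, finder gives the robot as it stands. The module is installed in compiled form; this text tells all that it offers.
- The arm moves only by the shell command python3 -m creep 'ROWS'. ROWS is JSON, a list of rows, each a list of 3 entries, a list of its own where there are three numbers: the shift along the tool's x, y, z in m, then the turn, a rotation vector about the tool's x, y, z in rad, then the finger opening in m, from 0 to 0.0878. A call has 1 to 10 rows; each row shifts and turns the commanded pose from where the row before left it, along the tool's axes as they then stand; what a row does not reach is not made up. A row lasts 1/8 s, in which the tool goes at most 62.5 mm and 10.7 degrees, less where a joint would pass 70% of its speed; a pose out of reach is approached as far as the arm can. A call with a gripper value outside its range is refused whole. The fingers move at their own pace and stop on an object; the grip force is fixed at half the most. Time passes only in rows, so rows that do not move let the fingers close. It gives the time, the measured TCP pose, the force, the opening and the grip force at its end, in the units of the state.
- robot.read_state(): the state, without advancing time (a new reading comes with each control period).
- optics.snapshot(name): name is "side" or "top"; returns a dict with "img" (480x640x3 uint8, red, green, blue), "vertical_fov" (degrees; the focal length in pixels is half the picture's height over the tangent of half this angle, whatever the lens; pixels are square), "cx", "cy" (the principal point, pixels), "k1" (the pictures are not rectified: a ray, as slopes to the right and down, at radius r is drawn at 1 + k1 r^2 times it, then the intrinsics apply), "rvec" (rotation vector, rad) and "tvec" (3), from world to camera coordinates, as OpenCV has them. Camera axes: x right, y down, z forward; pixel columns grow to the right and rows downward; lengths in m; the calibration is good to about 2 mm. A picture is of the moment at which its call begins. There is no depth.
- robot.hand_in(): hands the job in; it is judged then, once.
Trained networks look in a picture, given as the dict that the camera call returned (one of the last four; its "shot" number tells which), for a name from the list of things; names that differ only in an ending like _2 or _b are one class to them, and where a whole thing is asked for, a point or a joint stands for the part that bears it (a point fixed in the world has none). Each returns a list of dicts, best first, with "p" (0 to 1); they miss things now and then, are a little off and sometimes report something else, mostly with a low value. They report only what shows in the picture. A call takes as long as a camera call.
- finder.spot_in(name, picture): "location" ([column, row] in pixels, amid what is visible of it).
- finder.masks_of(name, picture): "region" (480x640 bool, what is visible of it) and "location" ([column, row] in pixels, amid what is visible of it).
- finder.tip_of(name, picture): "location" ([column, row] in pixels: a listed point, or the origin of a listed thing).
The state is a dict: "time": time; "qpos": joint angles; "qd": joint speeds; "joint_efforts": joint torques, N m; "tcp_pos": TCP position; "ee_rot": TCP orientation; "wrist_force": force on the tool from outside, world axes, zero at the start; "moment": the same for the moment, N m; "finger_gap": finger opening in m; "grip_force": force on a finger pad.
Only numpy, scipy, OpenCV 4.12 (cv2) and the standard library are available. Lean on these libraries where they do the work, as an engineer would, in place of code of your own. Each camera call takes 0.05 s, during which the arm holds its last target. There are 200 camera calls.

### The job

The Y-strainer on the washers' water line is due for cleaning: put it on bypass without ever cutting off the washers' water. Push the lever of the bypass valve round until that valve is fully open, and only then push the levers of the strainer's inlet and outlet valves, in either order, until both are fully shut. Push each lever round steadily with the fingertips, without gripping it, slamming it or straining it against its stop, and leave the loose things on the counter alone.

Things in the scene. Friction and masses are not known exactly. Their poses are not given: they have to be found in the camera images.
- station: Strainer station fixed to the counter: plywood board 260 (x) by 560 (y) by 12 mm with 22 mm copper pipes, centre lines 55 mm up. Origin: centre of the underside, on the counter; z up; x points away from the robot at yaw 0, y to its left. Main line along y at x -50 mm, water enters at its +y end; bypass line parallel at x +70. Fittings reach 75 mm, valve stems 86 mm; only the levers are higher.
- strainer (a point): Centre of the brass Y-strainer on the main line (station frame x -50, y 0, z 55 mm). Its capped pocket slants 80 mm out from the line towards the robot and to the right. The inlet ball valve sits on the line to its left (+y), the outlet valve to its right (-y).
- bypass_pivot (a point): On the bypass lever's vertical turning axis at mid-grip height (station x 70, y 0, z 103 mm). The bypass valve is the one on the far pipe, which runs round the strainer. All three ball valves: lever along its pipe = open, across = shut; opens counter-clockwise seen from above, shuts clockwise; solid stop at each end of the quarter turn; stays where it is left.
- inlet_pivot (a point): On the inlet lever's turning axis at mid-grip height (station x -50, y 110, z 103 mm).
- outlet_pivot (a point): On the outlet lever's turning axis at mid-grip height (station x -50, y -110, z 103 mm).
- bypass_grip (a point): Mid-width, mid-height point of the bypass lever's black vinyl grip, 80 mm out from the axis, a good place to push; it moves with the lever. All three levers are alike: grip 19 mm wide, 12 mm tall, from 39 to 105 mm out from the axis, underside 97 mm and top 109 mm above the counter. Turning takes about 6 N at this point, a little more when faster.
- inlet_grip (a point): The same point on the inlet lever.
- outlet_grip (a point): The same point on the outlet lever.
- bypass (a joint): Bypass valve lever angle (rad). 0 = fully shut, lever points along the station's -x (across its pipe, out over the strainer); 1.571 = fully open, lever points along -y. Starts shut or nearly so (0 to 0.2).
- inlet (a joint): Inlet valve lever angle (rad). 0 = fully shut, lever points along the station's +x (across the pipe, into the loop); 1.571 = fully open, lever points along +y. Starts open or a little throttled (1.25 to 1.571).
- outlet (a joint): Outlet valve lever angle (rad). 0 = fully shut, lever points along the station's -x (across the pipe); 1.571 = fully open, lever points along -y. Starts open or a little throttled (1.25 to 1.571).
- spanner: Loose steel spanner, 190 mm long, lying on the counter between the robot and the board. Not needed; leave alone.
- screen: Loose spare strainer screen, an upright metal tube 31 mm across and 66 mm tall, on the counter at the board's near left. Origin at its foot. Leave alone.
- detergent: Loose blue bottle, 72 mm across and 165 mm tall, on the counter past the board's right end. Origin at its foot. Leave alone.
- measure: Loose white plastic measuring cup, 72 mm across and 75 mm tall, on the counter behind the board. Origin at its foot. Leave alone.

How it is judged:
On the way:
1. the bypass valve is fully open (within 0.17 rad of its stop) while inlet and outlet are still open (value of joint bypass above 1.4 rad and value of joint each of inlet, outlet above 1.1 rad), for 0.2 s.
At the end, for the whole second after the job is handed in: The bypass lever is within 0.17 rad of fully open, the inlet and outlet levers are each within 0.17 rad of fully shut, and the spanner, screen, bottle and cup stand within 30 mm of where they were, upright (value of joint bypass above 1.4 rad and value of joint each of inlet, outlet below 0.17 rad and distance of each of spanner, screen, detergent, measure from where it was at the start of the episode below 0.03 m and angle between each of screen, detergent, measure's own z axis and vertical below 0.2 rad); the robot touches nothing.
It fails at once if the washers' water is cut off: inlet or outlet pushed towards shut before the bypass is fully open (value of joint bypass below 1.36 rad and value of joint any of inlet, outlet below 1 rad).
It fails at once if a lever is slammed (faster than 3 rad/s) (velocity of joint any of bypass, inlet, outlet above 3 rad/s or velocity of joint any of bypass, inlet, outlet below -3 rad/s).
It fails at once if a lever is gripped, or strained against its stop (more than 45 N between robot and station) (contact force between any of the fingers, the arm and station above 45 N).
It fails at once if a loose thing is lifted, pushed away or knocked over (distance of any of spanner, screen, detergent, measure from where it was at the start of the episode above 0.03 m or angle between any of screen, detergent, measure's own z axis and vertical above 0.3 rad).
It also fails if it takes over 69 s, if anything falls off the work surface, if the arm or the gripper's body presses on something with over 40 N, if the wrist force passes 120 N, or if a joint passes its speed limit or range.

## Working session

There is one attempt and no reset: what is moved stays moved. The work goes in short steps, Python scripts to look and compute and a shell command to move; the robot and the scene stay as the last step left them, time stands still between calls to the robot, and variables do not carry over. Pictures are saved under pics/ and viewed, at most 10 in all, crops included, and the job is handed in when it is done.

```bash
mkdir -p pics; cat > h.py <<'E'
import numpy as np, cv2
from scipy.spatial.transform import Rotation as R
from workcell import robot, optics, finder
def ray(s,uv):
    f=240/np.tan(np.radians(s["vertical_fov"])/2)
    d=(np.array(uv,float)-[s["cx"],s["cy"]])/f; u=d.copy()
    for _ in range(20): u=d/(1+s["k1"]*(u@u))
    M=R.from_rotvec(np.ravel(s["rvec"])).as_matrix()
    return -M.T@np.ravel(s["tvec"]), M.T@np.r_[u,1]
def atz(s,uv,z):
    c,d=ray(s,uv); return c+d*(z-c[2])/d[2]
def tri(rs):
    A=np.zeros((3,3));b=np.zeros(3)
    for c,d in rs:
        d=d/np.linalg.norm(d);P=np.eye(3)-np.outer(d,d);A+=P;b+=P@c
    return np.linalg.solve(A,b)
E
python3 - <<'E'
from h import *
np.set_printoptions(precision=3,suppress=True)
S={n:optics.snapshot(n) for n in("top","side")}
for n,s in S.items(): cv2.imwrite(f"pics/{n}0.png",s["img"][...,::-1]); print(n,-R.from_rotvec(np.ravel(s["rvec"])).as_matrix().T@np.ravel(s["tvec"]))
Z=dict(strainer=.055,bypass_pivot=.103,inlet_pivot=.103,outlet_pivot=.103,bypass_grip=.103,inlet_grip=.103,outlet_grip=.103,station=0,spanner=0,screen=0,detergent=0,measure=0)
for k,z in Z.items():
    for n,s in S.items():
        for r in finder.tip_of(k,s)[:2]: print(k,n,round(r["p"],2),np.round(r["location"]),atz(s,r["location"],z))
s=robot.read_state(); print(s["time"],s["tcp_pos"],R.from_quat(s["ee_rot"]).as_matrix(),s["finger_gap"],s["wrist_force"])
E
```

```text
top [ 0.482 -0.065  0.996]
side [0.515 0.83  0.603]
strainer top 0.76 [337. 279.] [ 0.527 -0.103  0.055]
strainer top 0.4 [241. 263.] [0.562 0.097 0.055]
strainer side 0.98 [345. 246.] [ 0.523 -0.089  0.055]
strainer side 0.57 [322. 264.] [ 0.57  -0.005  0.055]
bypass_pivot top 0.66 [334. 216.] [ 0.651 -0.098  0.103]
bypass_pivot top 0.42 [322. 172.] [ 0.743 -0.074  0.103]
bypass_pivot side 0.78 [289. 223.] [ 0.656 -0.095  0.103]
inlet_pivot top 0.73 [277. 279.] [0.526 0.018 0.103]
inlet_pivot side 0.65 [342. 251.] [0.528 0.014 0.103]
outlet_pivot top 0.8 [388. 278.] [ 0.527 -0.203  0.103]
outlet_pivot side 0.95 [345. 207.] [ 0.53  -0.196  0.103]
bypass_grip top 0.58 [336. 257.] [ 0.568 -0.101  0.103]
bypass_grip side 0.68 [326. 224.] [ 0.57  -0.1    0.103]
inlet_grip top 0.63 [239. 267.] [0.55  0.093 0.103]
inlet_grip side 0.74 [350. 192.] [ 0.52  -0.291  0.103]
inlet_grip side 0.64 [328. 269.] [0.552 0.085 0.103]
outlet_grip top 0.77 [428. 277.] [ 0.527 -0.283  0.103]
outlet_grip side 0.49 [348. 190.] [ 0.525 -0.302  0.103]
station top 0.62 [333. 259.] [ 0.575 -0.098  0.   ]
station side 0.56 [322. 264.] [ 0.576 -0.087  0.   ]
spanner top 0.83 [351. 349.] [ 0.378 -0.134  0.   ]
screen top 0.79 [271. 336.] [0.406 0.04  0.   ]
detergent top 0.98 [493. 282.] [ 0.518 -0.457  0.   ]
detergent top 0.31 [334. 279.] [ 0.531 -0.099  0.   ]
measure top 0.89 [326. 171.] [ 0.776 -0.085  0.   ]
measure side 0.31 [325. 265.] [ 0.568 -0.086  0.   ]
1.3 [ 0.278 -0.56   0.192] [[ 0.896  0.445  0.   ]
 [ 0.445 -0.896 -0.   ]
 [ 0.     0.    -1.   ]] 0.08753209152610647 [-0.638  0.079 -0.397]
```

View pics/top0.png

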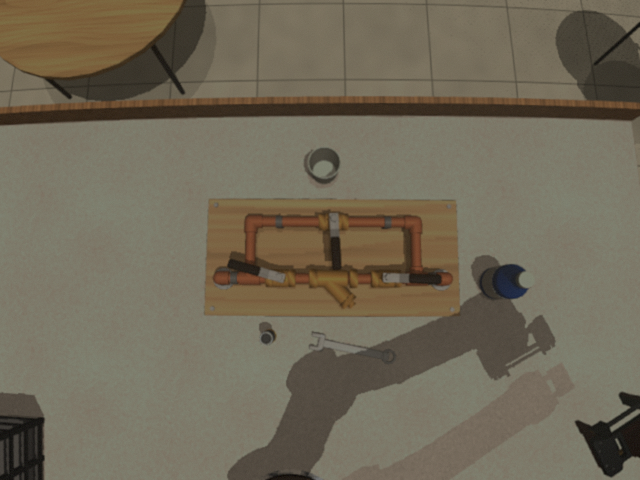

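View pics/side0.png

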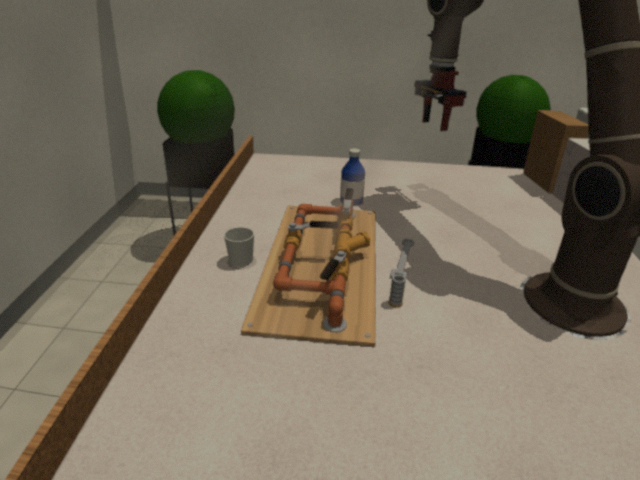

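The top view shows the bypass lever shut, running from its pivot at (334,216) towards the robot. The inlet lever is slightly throttled, from pivot (277,279) to tip (232,265). The outlet lever is open, from (388,278) to (440,279). The side view agrees, and station yaw is about 0.

First I'll square the tool, shut the fingers and travel towards the +y side of the bypass lever.

```bash
python3 -m creep '[[[0,0,0],[0,0,0.154],0],[[0,0,0],[0,0,0.154],0],[[0,0,0],[0,0,0.153],0],[[0.02,-0.03,0],[0,0,0],0],[[0.03,-0.05,0],[0,0,0],0],[[0.03,-0.05,0],[0,0,0],0],[[0.03,-0.05,0],[0,0,0],0],[[0.03,-0.05,0],[0,0,0],0],[[0.03,-0.05,0],[0,0,0],0],[[0.03,-0.05,0],[0,0,0],0]]'
```

```text
time: 2.55
tcp_pos: [0.4788, -0.2283, 0.192]
ee_rot: [1.0, -0.0, 0.0, 0.0]
wrist_force: [1.8, 0.1, 0.9]
finger_gap: 0.0002
grip_force: 0.0
```

```bash
python3 -m creep '[[[0.03,-0.05,0],[0,0,0],0],[[0.03,-0.05,0],[0,0,0],0],[[0.03,-0.05,0],[0,0,0],0],[[0.0,-0.02,0],[0,0,0],0],[[0,0,0],[0,0,0],0]]'; python3 - <<'E'
from h import *
s=robot.read_state();print(s["tcp_pos"],R.from_quat(s["ee_rot"]).as_matrix().round(3))
E
```

```text
time: 3.18
tcp_pos: [0.5676, -0.0587, 0.1915]
ee_rot: [1.0, 0.001, -0.0, -0.0]
wrist_force: [0.7, -0.2, 0.4]
finger_gap: 0.0004
grip_force: 0.0
[ 0.56762845 -0.05866473  0.19147842] [[ 1.     0.003 -0.001]
 [ 0.003 -1.     0.   ]
 [-0.001 -0.    -1.   ]]
```

```bash
python3 -m creep '[[[0.002,-0.005,0.02],[0,0,0],0],[[0,0,0.03],[0,0,0],0],[[0,0,0.03],[0,0,0],0],[[0,0,0.015],[0,0,0],0],[[0,0,0.005],[0,0,0],0],[[0,0,0],[0,0,0],0]]'; python3 - <<'E'
from h import *
for n in("top","side"):
    s=optics.snapshot(n); i=s["img"][...,::-1]
    i=i[170:320,200:460] if n=="top" else i[130:340,230:470]
    cv2.imwrite(f"pics/{n}1.png",cv2.resize(i,None,fx=3 if n=="top" else 2.5,fy=3 if n=="top" else 2.5))
E
```

```text
time: 3.92
tcp_pos: [0.5703, -0.0555, 0.0922]
ee_rot: [1.0, -0.001, 0.0, 0.0]
wrist_force: [0.3, 0.2, 0.0]
finger_gap: 0.0
grip_force: 0.0
```

View pics/side1.png

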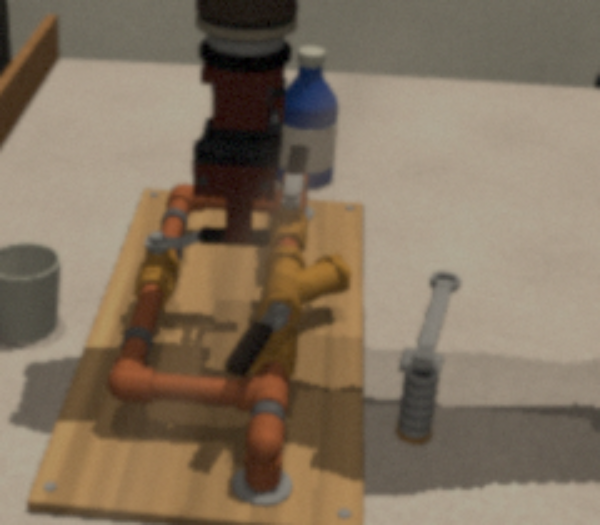

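The closed fingertips stand on the near (+y) side of the bypass grip, at about (238,235) in the crop, and clear of the fittings. Now I'll push, turning the tool with the lever.

```bash
python3 -m creep '[[[0,0.005,0],[0,0,0],0],[[0,0.005,0],[0,0,0],0],[[0,0.004,0],[0,0,0],0],[[0,0.004,0],[0,0,0],0],[[-0.0015,0.008,0],[0,0,-0.1],0],[[-0.0019,0.0081,0],[0,0,-0.1],0],[[-0.0019,0.0081,0],[0,0,-0.1],0],[[-0.0019,0.0081,0],[0,0,-0.1],0],[[-0.0019,0.0081,0],[0,0,-0.1],0],[[-0.0019,0.0081,0],[0,0,-0.1],0]]'; cat > look.py <<'E'
from h import *
np.set_printoptions(precision=3,suppress=True)
T=optics.snapshot("top");S=optics.snapshot("side")
P=dict(bypass=(.65,-.096),inlet=(.528,.015),outlet=(.528,-.204))
for k in P:
  for n,s in(("top",T),("side",S)):
    for r in finder.tip_of(k+"_grip",s)[:2]:
        g=atz(s,r["location"],.103); v=g[:2]-P[k]
        d=-v if k!="inlet" else v
        print(k,n,round(r["p"],2),g[:2],"r",np.hypot(*v).round(3),"ang",np.arctan2(d[1],d[0]).round(2))
s=robot.read_state();q=R.from_quat(s["ee_rot"]).as_matrix()
print(s["time"],s["tcp_pos"],"yaw",np.arctan2(q[1,0],q[0,0]).round(3),s["wrist_force"])
E
python3 look.py
```

```text
time: 5.28
tcp_pos: [0.5713, -0.1225, 0.0916]
ee_rot: [0.955, 0.297, -0.0, 0.0]
wrist_force: [-0.2, -0.1, 0.6]
finger_gap: 0.0004
grip_force: 0.0
bypass top 0.58 [ 0.746 -0.076] r 0.099 ang -2.93
bypass top 0.23 [ 0.562 -0.093] r 0.088 ang -0.03
bypass side 0.9 [ 0.57  -0.099] r 0.08 ang 0.03
inlet top 0.56 [0.551 0.088] r 0.077 ang 1.27
inlet side 0.77 [0.552 0.088] r 0.077 ang 1.25
inlet side 0.24 [ 0.571 -0.113] r 0.135 ang -1.25
outlet top 0.67 [ 0.521 -0.284] r 0.08 ang 1.48
outlet side 0.54 [ 0.519 -0.303] r 0.099 ang 1.48
5.675 [ 0.571 -0.121  0.092] yaw 0.599 [ 0.075  0.178 -0.384]
```

```bash
python3 - <<'E'
from h import *
a=optics.snapshot("top")["img"][180:300,200:440,::-1];b=optics.snapshot("side")["img"][160:300,260:400,::-1]
a=cv2.resize(a,(480,240));b=cv2.resize(b,(560,560));a=cv2.copyMakeBorder(a,0,320,0,0,0);a=a[:, 120:360] if False else cv2.resize(a,(240,280)) if False else a
c=np.zeros((560,800,3),np.uint8);c[:, :480]=a;c[:480,320:]=0;c[240:,0:320]=cv2.resize(b,(320,320));c[:240,:480]=a[:240];cv2.imwrite("pics/c2.png",c)
cv2.imwrite("pics/s2.png",b)
E
```

```text
(no output)
```

View pics/s2.png

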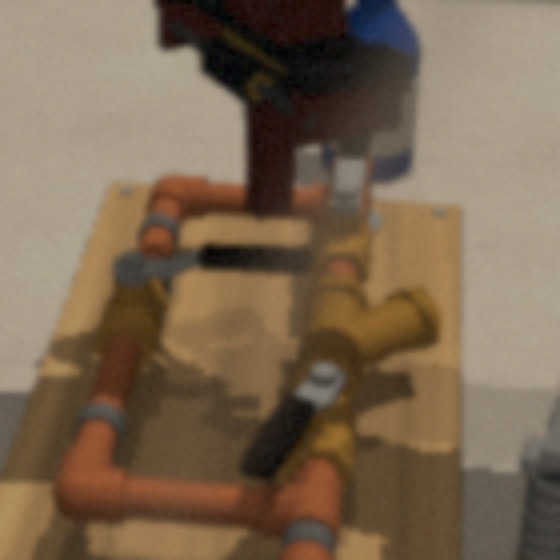

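```bash
python3 - <<'E'
from h import *
s=optics.snapshot("side")
f=240/np.tan(np.radians(s["vertical_fov"])/2)
K=np.array([[f,0,s["cx"]],[0,f,s["cy"]],[0,0,1]])
p=robot.read_state()["tcp_pos"]
pts=np.array([p,p+[0,0,.01],p+[0,0,.02],[.57,-.096,.103],[.545,-.096,.103],[.65,-.096,.103],[.528,.015,.103],[.528,-.204,.103]])
u=cv2.projectPoints(pts,np.array(s["rvec"]),np.array(s["tvec"]),K,np.array([s["k1"],0,0,0,0]))[0][:,0]
print(u.round(1)); print(((u-[260,160])*4).round()); print(s["k1"])
E
```

```text
[[326.  224.3]
 [326.1 220.6]
 [326.2 216.9]
 [325.9 225.3]
 [336.6 225.9]
 [291.7 223.1]
 [341.8 251.4]
 [345.7 206.1]]
[[264. 257.]
 [264. 242.]
 [265. 227.]
 [263. 261.]
 [306. 264.]
 [127. 252.]
 [327. 366.]
 [343. 184.]]
-0.10876770261472586
```

View pics/c2.png

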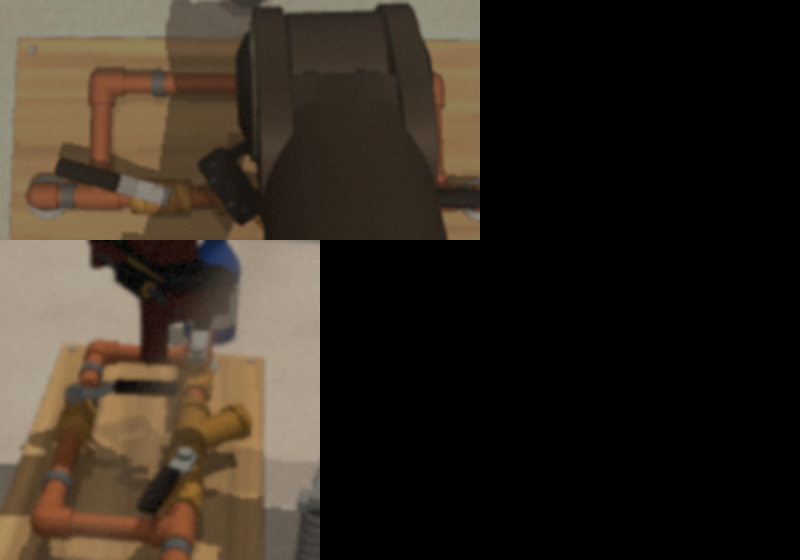

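```bash
python3 - <<'E'
from h import *
s=optics.snapshot("side")
def pr(s,pts):
    f=240/np.tan(np.radians(s["vertical_fov"])/2)
    K=np.array([[f,0,s["cx"]],[0,f,s["cy"]],[0,0,1]])
    return cv2.projectPoints(np.array(pts,float),np.array(s["rvec"]),np.array(s["tvec"]),K,np.array([s["k1"],0,0,0,0]))[0][:,0].round(1)
t=optics.snapshot("top")
A=[.278,-.56,.192];y=np.array([.445,-.896,0])*.05
print("side0",pr(s,[A,A+y,A-y,np.array(A)+[0,0,.03],[.57,-.0555,.092],[.57,-.0555,.12]]))
print("top0",pr(t,[A,A+y,A-y]))
B=cv2.imread("pics/side0.png")[70:150,390:490];B=cv2.resize(B,(500,400))
C=cv2.imread("pics/side1.png")[150:310,130:330];C=cv2.resize(C,(250,200)); C=cv2.resize(C,(500,400))
D=cv2.imread("pics/top1.png"); print(D.shape)
cv2.imwrite("pics/m3.png",cv2.resize(np.hstack([B,C]),(800,320)))
E
```

```text
side0 [[432.1 135.3]
 [423.3 130.7]
 [441.5 140.2]
 [433.4 125.9]
 [324.4 238. ]
 [324.7 227.1]]
top0 [[591.5 408.3]
 [613.1 394.5]
 [569.2 422.3]]
(450, 780, 3)
```

View pics/m3.png

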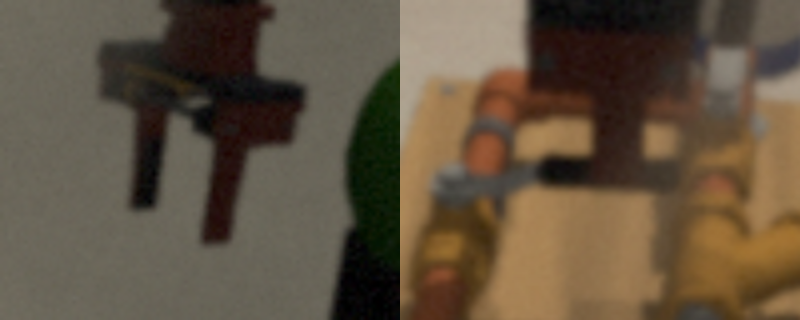

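Both pictures show the real fingertips about 28 mm higher than the reported TCP: row 122–130 against 131–140 at the start, and row 227 against 238 by the lever. So the fingers passed over the lever without touching it. I'll go back and use TCP z of about 0.065 for real tips at about 0.093.

```bash
python3 -m creep '[[[0,0,-0.01],[0,0,0.15],0],[[0,0,0],[0,0,0.15],0],[[0,0,0],[0,0,0.15],0],[[0,0,0],[0,0,0.15],0],[[0,-0.035,0],[0,0,0],0],[[0,-0.036,0],[0,0,0],0],[[0,0,0.015],[0,0,0],0],[[0,0,0.015],[0,0,0],0],[[0,0,0.006],[0,0,0],0],[[0,0,0],[0,0,0],0]]'
```

```text
time: 7.18
tcp_pos: [0.5709, -0.052, 0.0648]
ee_rot: [1.0, -0.001, -0.001, 0.0]
wrist_force: [-0.2, -0.3, -0.7]
finger_gap: 0.0004
grip_force: 0.0
```

```bash
python3 -m creep '[[[0,0.005,0],[0,0,0],0],[[0,0.005,0],[0,0,0],0],[[0,0.005,0],[0,0,0],0],[[0,0.004,0],[0,0,0],0],[[0,0.004,0],[0,0,0],0],[[-0.0015,0.008,0],[0,0,-0.1],0],[[-0.0019,0.0081,0],[0,0,-0.1],0],[[-0.0019,0.0081,0],[0,0,-0.1],0]]'; python3 look.py
```

```text
time: 8.18
tcp_pos: [0.5682, -0.0963, 0.0656]
ee_rot: [0.988, 0.152, -0.0, -0.001]
wrist_force: [-1.6, 6.0, 2.0]
finger_gap: 0.0004
grip_force: 3.1
bypass side 0.64 [ 0.572 -0.12 ] r 0.082 ang 0.29
inlet top 0.84 [0.548 0.092] r 0.08 ang 1.31
inlet side 0.6 [0.552 0.08 ] r 0.069 ang 1.21
outlet top 0.79 [ 0.524 -0.289] r 0.085 ang 1.52
8.575 [ 0.569 -0.098  0.066] yaw 0.299 [0.507 3.669 0.871]
```

```bash
python3 -m creep '[[[-0.0019,0.0081,0],[0,0,-0.1],0],[[-0.0019,0.0081,0],[0,0,-0.1],0],[[-0.0019,0.0081,0],[0,0,-0.1],0],[[-0.0019,0.0081,0],[0,0,-0.1],0],[[-0.0019,0.0081,0],[0,0,-0.1],0],[[-0.0019,0.0081,0],[0,0,-0.1],0],[[-0.0019,0.0081,0],[0,0,-0.1],0],[[-0.0019,0.0081,0],[0,0,-0.1],0],[[-0.0019,0.0081,0],[0,0,-0.1],0],[[0,0,0],[0,0,0],0]]'; python3 look.py
```

```text
time: 9.82
tcp_pos: [0.6009, -0.1634, 0.0652]
ee_rot: [0.826, 0.564, -0.0, -0.0]
wrist_force: [-0.7, 1.5, 0.1]
finger_gap: 0.0006
grip_force: 0.8
bypass side 0.51 [ 0.616 -0.166] r 0.078 ang 1.12
inlet top 0.96 [0.557 0.088] r 0.078 ang 1.2
inlet side 0.71 [0.549 0.082] r 0.07 ang 1.26
outlet side 0.45 [ 0.521 -0.309] r 0.105 ang 1.5
10.225 [ 0.601 -0.164  0.066] yaw 1.199 [-1.959  0.215 -1.686]
```

```bash
python3 -m creep '[[[-0.0019,0.0081,0],[0,0,-0.1],0],[[-0.0019,0.0081,0],[0,0,-0.1],0],[[-0.001,0.004,0],[0,0,-0.05],0],[[-0.0005,0.002,0],[0,0,-0.025],0]]'; python3 look.py
```

```text
time: 10.72
tcp_pos: [0.6201, -0.1741, 0.0655]
ee_rot: [0.74, 0.673, -0.001, -0.001]
wrist_force: [-4.1, 1.5, 1.6]
finger_gap: 0.0005
grip_force: 2.6
bypass side 0.58 [ 0.648 -0.188] r 0.092 ang 1.55
inlet top 0.85 [0.554 0.088] r 0.078 ang 1.23
inlet side 0.48 [0.528 0.013] r 0.002 ang -1.32
outlet side 0.43 [ 0.521 -0.3  ] r 0.096 ang 1.49
outlet side 0.32 [0.424 0.175] r 0.393 ang -1.3
11.125 [ 0.621 -0.174  0.066] yaw 1.474 [-4.795  0.991  0.   ]
```

```bash
python3 -m creep '[[[-0.001,0.003,0],[0,0,-0.05],0],[[-0.001,0.003,0],[0,0,-0.045],0],[[0,0,0],[0,0,0],0]]'; sleep 0; python3 -m creep '[[[0,0.001,0],[0,0,0],0],[[0,0,0],[0,0,0],0]]'
```

```text
time: 11.5
tcp_pos: [0.6268, -0.1764, 0.0655]
ee_rot: [0.708, 0.707, -0.0, -0.0]
wrist_force: [-4.6, 2.0, 1.0]
finger_gap: 0.0004
grip_force: 2.0
time: 11.75
tcp_pos: [0.6276, -0.1765, 0.0655]
ee_rot: [0.708, 0.706, -0.0, -0.0]
wrist_force: [-5.6, 1.9, 1.0]
finger_gap: 0.0003
grip_force: 2.4
```

```bash
python3 -m creep '[[[0,0.001,0],[0,0,0],0],[[0,0.001,0],[0,0,0],0],[[0,0,0],[0,0,0],0]]'; python3 -m creep '[[[0,0.001,0],[0,0,0],0],[[0,0.001,0],[0,0,0],0],[[0,0,0],[0,0,0],0]]'
```

```text
time: 12.12
tcp_pos: [0.6295, -0.1767, 0.0655]
ee_rot: [0.708, 0.706, -0.0, -0.0]
wrist_force: [-4.7, 1.6, 0.5]
finger_gap: 0.0004
grip_force: 2.6
time: 12.5
tcp_pos: [0.6295, -0.1768, 0.0654]
ee_rot: [0.708, 0.706, -0.002, -0.002]
wrist_force: [-11.6, 2.5, 5.4]
finger_gap: 0.0003
grip_force: 6.0
```

The force rose to 12 N with no further motion, so the bypass lever is at its stop and fully open. Next I'll back off, lift and go to the −x side of the inlet lever.

```bash
python3 -m creep '[[[0,-0.012,0],[0,0,0],0],[[0,-0.006,-0.01],[0,0,0],0],[[0,0,-0.04],[0,0,0],0],[[0.035,-0.012,0],[0,0,0],0],[[0.05,-0.017,0],[0,0,0],0],[[0.05,-0.017,0],[0,0,0],0],[[0.05,-0.017,0],[0,0,0],0],[[0.05,-0.017,0],[0,0,0],0],[[0.044,-0.015,0],[0,0,0],0],[[0,0,0],[0,0,0.15],0]]'; python3 -m creep '[[[0,0,0],[0,0,0.15],0],[[0,0,0],[0,0,0],0]]'; python3 look.py
```

```text
time: 13.75
tcp_pos: [0.5189, 0.1071, 0.1172]
ee_rot: [0.757, 0.653, 0.002, 0.0]
wrist_force: [0.8, -0.5, -0.9]
finger_gap: 0.0004
grip_force: 0.0
time: 14.0
tcp_pos: [0.5201, 0.1028, 0.1167]
ee_rot: [0.805, 0.594, 0.001, 0.001]
wrist_force: [0.3, 0.2, 0.2]
finger_gap: 0.0003
grip_force: 0.0
bypass top 0.67 [ 0.647 -0.174] r 0.078 ang 1.53
bypass side 0.67 [ 0.654 -0.178] r 0.082 ang 1.62
bypass side 0.3 [0.731 0.078] r 0.192 ang -2.01
inlet top 0.9 [0.556 0.092] r 0.082 ang 1.22
inlet side 0.66 [0.429 0.17 ] r 0.184 ang 2.14
inlet side 0.53 [0.553 0.088] r 0.077 ang 1.24
outlet top 0.57 [ 0.519 -0.286] r 0.082 ang 1.46
outlet top 0.52 [ 0.531 -0.103] r 0.101 ang -1.6
14.4 [0.519 0.102 0.116] yaw 1.27 [-0.004  0.308  0.251]
```

```bash
python3 -m creep '[[[0,0,0.02],[0,0,0],0],[[0,0,0.02],[0,0,0],0],[[0,0,0.011],[0,0,0],0],[[0,0.004,0],[0,0,0],0],[[0,0.004,0],[0,0,0],0],[[0,0.004,0],[0,0,0],0],[[0.001,0.004,0],[0,0,0.02],0],[[0.0019,0.0081,0],[0,0,0.1],0],[[0.0019,0.0081,0],[0,0,0.1],0],[[0,0,0],[0,0,0],0]]'; python3 look.py
```

```text
time: 15.65
tcp_pos: [0.5511, 0.0965, 0.0646]
ee_rot: [0.865, 0.501, -0.0, -0.0]
wrist_force: [-2.4, -0.3, 0.4]
finger_gap: 0.0003
grip_force: 0.7
bypass top 0.93 [ 0.648 -0.175] r 0.079 ang 1.54
inlet top 0.77 [0.567 0.087] r 0.082 ang 1.08
outlet top 0.65 [ 0.57  -0.093] r 0.119 ang -1.93
outlet top 0.58 [ 0.527 -0.286] r 0.082 ang 1.56
16.05 [0.551 0.096 0.065] yaw 1.05 [-1.456  0.52   0.451]
```

```bash
python3 -m creep '[[[0.0019,0.0081,0],[0,0,0.1],0],[[0.0019,0.0081,0],[0,0,0.1],0],[[0.0019,0.0081,0],[0,0,0.1],0],[[0.0019,0.0081,0],[0,0,0.1],0],[[0.0019,0.0081,0],[0,0,0.1],0],[[0.0019,0.0081,0],[0,0,0.1],0],[[0.0019,0.0081,0],[0,0,0.1],0],[[0.0019,0.0081,0],[0,0,0.1],0],[[0,0,0],[0,0,0],0]]'; python3 look.py
```

```text
time: 17.18
tcp_pos: [0.6034, 0.0581, 0.0647]
ee_rot: [0.992, 0.125, 0.0, -0.0]
wrist_force: [-2.1, 1.6, 0.6]
finger_gap: 0.0002
grip_force: 1.0
bypass top 0.87 [ 0.645 -0.176] r 0.08 ang 1.51
inlet top 0.9 [0.609 0.044] r 0.086 ang 0.34
inlet side 0.76 [0.611 0.031] r 0.085 ang 0.18
outlet top 0.82 [ 0.517 -0.289] r 0.086 ang 1.44
outlet top 0.37 [ 0.74  -0.077] r 0.247 ang -2.6
outlet side 0.6 [ 0.516 -0.313] r 0.11 ang 1.46
outlet side 0.4 [0.566 0.067] r 0.273 ang -1.71
17.575 [0.603 0.058 0.065] yaw 0.251 [-0.352  3.196  0.042]
```

```bash
python3 -m creep '[[[0.0019,0.0081,0],[0,0,0.1],0],[[0.001,0.004,0],[0,0,0.05],0],[[0.001,0.004,0],[0,0,0.05],0],[[0.0005,0.002,0],[0,0,0.025],0],[[0.0005,0.002,0],[0,0,0.025],0],[[0,0,0],[0,0,0],0]]'; python3 -m creep '[[[0,0.001,0],[0,0,0],0],[[0,0.001,0],[0,0,0],0],[[0,0,0],[0,0,0],0]]'
```

```text
time: 18.32
tcp_pos: [0.6117, 0.0393, 0.0648]
ee_rot: [1.0, 0.0, 0.001, -0.0]
wrist_force: [1.5, 5.1, -1.6]
finger_gap: 0.0006
grip_force: 2.4
time: 18.7
tcp_pos: [0.612, 0.0373, 0.0648]
ee_rot: [1.0, 0.001, 0.001, -0.0]
wrist_force: [2.2, 4.5, -1.6]
finger_gap: 0.0005
grip_force: 2.4
```

```bash
python3 -m creep '[[[0,0.001,0],[0,0,0],0],[[0,0.001,0],[0,0,0],0],[[0,0,0],[0,0,0],0]]'; python3 -m creep '[[[0,0.001,0],[0,0,0],0],[[0,0.001,0],[0,0,0],0],[[0,0,0],[0,0,0],0]]'
```

```text
time: 19.08
tcp_pos: [0.6122, 0.0353, 0.0648]
ee_rot: [1.0, 0.001, 0.001, -0.0]
wrist_force: [2.7, 5.0, -2.7]
finger_gap: 0.0002
grip_force: 2.5
time: 19.45
tcp_pos: [0.6123, 0.0334, 0.0648]
ee_rot: [1.0, 0.001, 0.001, -0.0]
wrist_force: [3.3, 6.0, -1.4]
finger_gap: 0.0007
grip_force: 2.6
```

```bash
python3 -m creep '[[[0,0.001,0],[0,0,0],0],[[0,0.001,0],[0,0,0],0],[[0,0,0],[0,0,0],0]]'; python3 -m creep '[[[0,0.001,0],[0,0,0],0],[[0,0,0],[0,0,0],0]]'; python3 look.py
```

```text
time: 19.82
tcp_pos: [0.6125, 0.0321, 0.0649]
ee_rot: [1.0, 0.001, 0.001, -0.001]
wrist_force: [4.2, 6.4, -4.2]
finger_gap: 0.0004
grip_force: 3.3
time: 20.08
tcp_pos: [0.6125, 0.032, 0.0649]
ee_rot: [1.0, 0.001, 0.001, -0.001]
wrist_force: [4.1, 8.2, -4.5]
finger_gap: 0.0001
grip_force: 4.3
bypass top 0.55 [ 0.648 -0.176] r 0.08 ang 1.54
inlet side 0.8 [ 0.619 -0.001] r 0.093 ang -0.18
outlet top 0.75 [ 0.522 -0.28 ] r 0.076 ang 1.49
outlet top 0.59 [ 0.508 -0.421] r 0.218 ang 1.48
outlet side 0.47 [ 0.52  -0.297] r 0.094 ang 1.48
20.475 [0.613 0.032 0.065] yaw 0.002 [ 3.499  8.92  -3.823]
```

```bash
python3 -m creep '[[[0,-0.012,0],[0,0,0],0],[[0,-0.006,-0.01],[0,0,0],0],[[0,0,-0.04],[0,0,0],0],[[-0.006,0.04,0],[0,0,0],0],[[-0.009,0.06,0],[0,0,0],0],[[-0.009,0.06,0],[0,0,0],0],[[-0.009,0.06,0],[0,0,0],0],[[-0.009,0.06,0],[0,0,0],0],[[-0.008,0.051,0],[0,0,0],0],[[0,0,0],[0,0,-0.155],0]]'; python3 -m creep '[[[0,0,0],[0,0,-0.175],0],[[0,0,0],[0,0,-0.175],0],[[0,0,0],[0,0,-0.175],0],[[0,0,0],[0,0,-0.175],0],[[0,0,0],[0,0,-0.175],0],[[0,0,0],[0,0,-0.175],0],[[0,0,0],[0,0,-0.175],0],[[0,0,0],[0,0,-0.17],0],[[0,0,0],[0,0,0],0]]'; python3 look.py
```

```text
time: 21.72
tcp_pos: [0.5587, -0.2903, 0.1153]
ee_rot: [0.997, 0.075, -0.001, 0.002]
wrist_force: [0.4, 1.1, 0.1]
finger_gap: 0.0007
grip_force: 0.0
time: 22.85
tcp_pos: [0.5609, -0.2841, 0.1151]
ee_rot: [0.715, 0.699, -0.0, 0.0]
wrist_force: [1.1, 0.6, -0.0]
finger_gap: 0.0002
grip_force: 0.0
bypass top 0.92 [ 0.649 -0.176] r 0.08 ang 1.55
bypass top 0.18 [ 0.655 -0.098] r 0.005 ang 2.83
bypass side 0.53 [ 0.65  -0.175] r 0.079 ang 1.57
inlet top 0.56 [0.608 0.015] r 0.08 ang 0.0
inlet side 0.58 [ 0.614 -0.007] r 0.089 ang -0.25
outlet top 0.66 [ 0.523 -0.283] r 0.079 ang 1.51
outlet side 0.45 [ 0.53  -0.294] r 0.09 ang 1.59
23.25 [ 0.561 -0.283  0.115] yaw 1.549 [ 0.164  0.319 -0.437]
```

```bash
python3 -m creep '[[[0,0,0.02],[0,0,0],0],[[0,0,0.02],[0,0,0],0],[[0,0,0.01],[0,0,0],0],[[0,-0.005,0],[0,0,0],0],[[0,-0.005,0],[0,0,0],0],[[0,-0.004,0],[0,0,0],0],[[0,-0.004,0],[0,0,0],0],[[-0.0019,-0.0081,0],[0,0,0.1],0],[[-0.0019,-0.0081,0],[0,0,0.1],0],[[0,0,0],[0,0,0],0]]'; python3 look.py
```

```text
time: 24.5
tcp_pos: [0.5281, -0.2852, 0.0655]
ee_rot: [0.781, 0.625, 0.001, 0.001]
wrist_force: [3.1, 1.5, -1.7]
finger_gap: 0.0005
grip_force: 1.7
bypass top 0.93 [ 0.646 -0.171] r 0.075 ang 1.52
bypass top 0.17 [ 0.531 -0.206] r 0.162 ang 0.75
bypass side 0.68 [ 0.647 -0.194] r 0.098 ang 1.54
inlet top 0.91 [0.608 0.012] r 0.08 ang -0.04
inlet side 0.78 [0.609 0.003] r 0.081 ang -0.15
outlet top 0.88 [ 0.51  -0.285] r 0.083 ang 1.35
outlet top 0.34 [ 0.572 -0.094] r 0.118 ang -1.95
outlet side 0.47 [ 0.505 -0.314] r 0.112 ang 1.37
24.9 [ 0.528 -0.286  0.065] yaw 1.35 [4.641 2.006 2.774]
```

Turning with light force; carry on.

```bash
python3 -m creep '[[[-0.0019,-0.0081,0],[0,0,0.1],0],[[-0.0019,-0.0081,0],[0,0,0.1],0],[[-0.0019,-0.0081,0],[0,0,0.1],0],[[-0.0019,-0.0081,0],[0,0,0.1],0],[[-0.0019,-0.0081,0],[0,0,0.1],0],[[-0.0019,-0.0081,0],[0,0,0.1],0],[[-0.0019,-0.0081,0],[0,0,0.1],0],[[-0.0019,-0.0081,0],[0,0,0.1],0],[[-0.0019,-0.0081,0],[0,0,0.1],0],[[0,0,0],[0,0,0],0]]'; python3 look.py
```

```text
time: 26.15
tcp_pos: [0.4599, -0.2589, 0.0651]
ee_rot: [0.975, 0.223, 0.0, 0.001]
wrist_force: [2.8, -2.2, 0.9]
finger_gap: 0.0004
grip_force: 1.4
bypass top 0.95 [ 0.647 -0.173] r 0.077 ang 1.53
inlet top 0.62 [0.61  0.015] r 0.082 ang -0.01
inlet side 0.84 [0.615 0.008] r 0.087 ang -0.08
outlet top 0.67 [ 0.457 -0.235] r 0.077 ang 0.41
outlet top 0.58 [ 0.65  -0.176] r 0.125 ang -2.92
outlet side 0.66 [0.615 0.005] r 0.226 ang -1.96
outlet side 0.5 [0.426 0.178] r 0.395 ang -1.31
26.55 [ 0.46  -0.259  0.065] yaw 0.45 [ 0.975 -4.443  3.202]
```

```bash
python3 -m creep '[[[-0.0019,-0.0081,0],[0,0,0.1],0],[[-0.0019,-0.0081,0],[0,0,0.1],0],[[-0.0019,-0.0081,0],[0,0,0.1],0],[[-0.001,-0.004,0],[0,0,0.05],0],[[-0.001,-0.004,0],[0,0,0.05],0],[[-0.0005,-0.002,0],[0,0,0.025],0],[[-0.0005,-0.002,0],[0,0,0.025],0],[[0,0,0],[0,0,0],0]]'; python3 -m creep '[[[0,-0.001,0],[0,0,0],0],[[0,-0.001,0],[0,0,0],0],[[0,0,0],[0,0,0],0]]'
```

```text
time: 27.55
tcp_pos: [0.4423, -0.2259, 0.0646]
ee_rot: [1.0, -0.0, 0.0, 0.0]
wrist_force: [3.1, -3.8, 1.5]
finger_gap: 0.0003
grip_force: 1.9
time: 27.92
tcp_pos: [0.4421, -0.2241, 0.0646]
ee_rot: [1.0, -0.0, 0.0, 0.0]
wrist_force: [1.6, -4.8, 1.3]
finger_gap: 0.0006
grip_force: 2.2
```

```bash
python3 -m creep '[[[0,-0.001,0],[0,0,0],0],[[0,-0.001,0],[0,0,0],0],[[0,0,0],[0,0,0],0]]'; python3 -m creep '[[[0,-0.001,0],[0,0,0],0],[[0,-0.001,0],[0,0,0],0],[[0,0,0],[0,0,0],0]]'
```

```text
time: 28.3
tcp_pos: [0.4419, -0.223, 0.0646]
ee_rot: [1.0, -0.0, 0.0, 0.001]
wrist_force: [1.5, -7.1, 0.8]
finger_gap: 0.0001
grip_force: 3.5
time: 28.68
tcp_pos: [0.4419, -0.2229, 0.0647]
ee_rot: [1.0, -0.001, 0.0, 0.002]
wrist_force: [3.0, -13.4, -1.8]
finger_gap: 0.0006
grip_force: 6.3
```

The outlet lever is at its stop. Now I'll back away, lift and check.

```bash
python3 -m creep '[[[0,0.012,0],[0,0,0],0],[[0,0.008,-0.01],[0,0,0],0],[[0,0,-0.04],[0,0,0],0],[[0,0,-0.05],[0,0,0],0],[[0,0.02,-0.04],[0,0,0],0],[[-0.03,0.04,0],[0,0,0],0],[[-0.03,0.04,0],[0,0,0],0],[[0,0,0],[0,0,0],0],[[0,0,0],[0,0,0],0]]'; python3 look.py; python3 - <<'E'
from h import *
cv2.imwrite("pics/topF.png",optics.snapshot("top")["img"][...,::-1])
E
```

```text
time: 29.8
tcp_pos: [0.3822, -0.3388, 0.2048]
ee_rot: [1.0, 0.0, -0.0, -0.001]
wrist_force: [-0.4, 0.7, 0.3]
finger_gap: 0.0003
grip_force: 0.0
bypass top 0.86 [ 0.649 -0.174] r 0.078 ang 1.56
bypass top 0.69 [0.61  0.016] r 0.119 ang -1.22
bypass side 0.46 [ 0.644 -0.169] r 0.074 ang 1.49
bypass side 0.31 [ 0.518 -0.233] r 0.191 ang 0.8
inlet top 0.7 [0.609 0.016] r 0.081 ang 0.01
inlet side 0.59 [ 0.615 -0.002] r 0.088 ang -0.19
outlet top 0.82 [ 0.443 -0.203] r 0.085 ang -0.01
outlet top 0.4 [ 0.525 -0.096] r 0.108 ang -1.55
outlet side 0.6 [ 0.45  -0.227] r 0.081 ang 0.28
30.2 [ 0.382 -0.339  0.205] yaw 0.001 [ 0.403 -0.137  0.5  ]
```

View pics/topF.png

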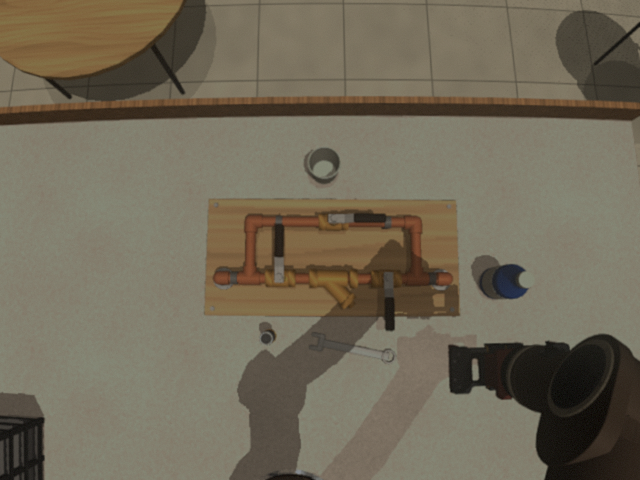

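The final view shows the bypass lever along its pipe (tip at 385,218). The inlet lever (tip at 279,225) and outlet lever (tip at 390,328) are square across theirs, and the loose things have not moved.

```bash
python3 -c "
from workcell import robot
print(robot.hand_in())"
```

```text
the job is handed in; nothing more can be done
None
```

The strainer is on bypass and the job is handed in, though no verdict came back: the bypass lever was pushed fully open first, then inlet and outlet fully shut, each to its stop with under 15 N at the wrist, and the loose things were left where they stood.

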